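Gauge the gate and fit the matching spacer sleeve

ROBOT

A 6-joint arm with a two-finger parallel gripper is mounted at the origin on a cart in front of the work surface, level with it; the furniture and walls round the work are solid. World frame = base frame: x ahead of the robot, y to its left, z up, the work surface at z = 0. Lengths are in m, angles in rad, forces in N, time in s.
With the tool pointing down it reaches from about 0.375 to 0.825 m from the base axis. Payload 5.5 kg.
Tool frame: the origin (TCP) lies on the centre line of the jaws, within the pads' length; the fingertips stand 25 mm ahead of it and the grasp point (between the pads) lies 6 mm ahead of it; z points along the fingers, y is the line along which they close (so a half turn about z gives the same grasp; the last joint's range is limited). The gripper opens to 85 mm and grips with 20 to 120 N. Pads are 22 mm wide; open, the fingers measure 114 mm over their backs; the gripper's body (76 mm by 85 mm) begins 54 mm behind the grasp point. The pads swing forward as they close: fully open they stand 13 mm farther back than shut.
Start: joints at [1.182, 0.314, -0.047, 1.21, 0, 1.571], TCP at [0.227, 0.555, 0.256] pointing down, gripper open.
Joint ranges: [-2.67, 2.67], [-0.69, 1.73], [-1.03, 1.25], [-2.08, 2.16], [-1.42, 1.45], [-3.14, 3.14]. Speed limits (rad/s): [2.39, 2.39, 3.01, 3.14, 3.14, 3.14].

INTERFACE

Orientations are given as a unit quaternion [w, x, y, z].
In Python, from station import sensors, imaging, finish_job, nets gives the robot as it stands.
- The arm moves only by the shell command python3 -m crank 'ROWS' [FORCE]. ROWS is JSON, a list of rows, each a list of 3 entries, a list of its own where there are three numbers: the shift along the tool's x, y, z in mm, then the turn, a rotation vector about the tool's x, y, z in rad, then the closure, from 0 (fully open) to 1 (shut). A call has 1 to 20 rows; each row is the pose to reach, as a shift and turn from the pose commanded when the call began, along the tool's axes at that moment; what a row does not reach only later rows make up. A row lasts 1/8 s, in which the tool goes at most 62.5 mm and 10.7 degrees, less where a joint would pass 70% of its speed; a pose out of reach is approached as far as the arm can. A call with a gripper value outside its range is refused whole. The fingers move at their own pace and stop on an object; FORCE is the grip in N (left out, the last holds). Time passes only in rows, so rows that repeat a pose let the fingers close. It gives the time, the measured TCP pose, the force, the opening and the grip force at its end, in the units of the state.
- sensors.get_obs(): the state, without advancing time (a new reading comes with each control period).
- imaging.camera(name): name is "scene" or "top" or "wrist"; returns a dict with "image" (480x640x3 uint8, red, green, blue), "range_z" (480x640 float32, m along the optical axis (not along the pixel's ray), 0 where there is no reading), "mtx" (3x3 intrinsics, pixels), "T" (4x4, takes a point from camera to world coordinates); the wrist camera has in their place "tool_from_camera" (4x4, takes a point from camera to tool coordinates, whose origin is the TCP and whose axes are the flange's). Camera axes: x right, y down, z forward; pixel columns grow to the right and rows downward; lengths in m; the calibration is good to about 2 mm. A picture is of the moment at which its call begins: read the wrist's pose just before it.
- finish_job(): hands the job in; it is judged then, once.
Trained networks look in the newest picture that a camera, given by its name, has taken for a name from the list of things; names that differ only in an ending like _2 or _b are one class to them, and where a whole thing is asked for, a point or a joint stands for the part that bears it (a point fixed in the world has none). Each returns a list of dicts, best first, with "conf" (0 to 1); they miss things now and then, are a little off and sometimes report something else, mostly with a low value. They report only what shows in the picture. A call takes as long as a camera call.
- nets.regions_of(target, camera): "pixels" (480x640 bool, what is visible of it).
- nets.pinpoint(target, camera): "position" ([x, y, z] in m, in world coordinates, good to about 4 mm: a listed point, or the origin of a listed thing).
The state is a dict: "time": time; "joint_pos": joint angles; "qvel": joint speeds; "joint_torque": joint torques, N m; "tcp_pos": TCP position; "eef_rot": TCP orientation; "ft_force": force on the tool from outside, world axes, zero at the start; "torque": the same for the moment, N m; "finger_gap": opening from 0.0 (shut) to 1.0 (fully open); "finger_force": force on a finger pad.
Only numpy, scipy, OpenCV 4.12 (cv2) and the standard library are available. Lean on these libraries where they do the work, as an engineer would, in place of code of your own. Each camera call takes 0.05 s, during which the arm holds its last target. There are 200 camera calls.

TASK

Find out how high the blue gate on the stand is: lay the plate gauges flat on the bed and slide them front edge first into the gate, one at a time from the thinnest upward, each until its front edge comes out well behind the crossbar, until you come to the first one that runs against the crossbar and is stopped. Then put the sleeve in the colour of the thickest gauge that passed over the shaft, right down on the bed, with no other sleeve near the shaft. Finish with all gauges lying flat on the grey mat, fins up, and leave the crucible and the timer alone.

Things in the scene. Friction and masses are not known exactly. Their poses are not given: they have to be found in the camera images.
- gate: blue bridge over the stand's left lane: crossbar 90 mm wide, 15 mm thick, on two legs 60 mm apart inside, clamped at a height that varies. Origin: mid top of the crossbar (up to 52 mm above the worktop, end bolts 5 mm more). x: through the gate, from the open bed in front (robot side) to behind; y along the bar. The free height under the bar, 10 to 17 mm, is not known: find it with the gauges
- stand: fixed aluminium bed plate 200 x 180 x 10 mm on the worktop; origin at the centre of its underside, x in the same direction as the gate's. The gate stands at x = +50, y = +40 mm on it, so that in front of the gate (smaller x) there are 142 mm of plain bed; the shaft stands at x = -10, y = -50 mm
- shaft_foot (a point): foot of the upright steel shaft on the bed, on its axis, 10 mm above the worktop (level with the top of the bed). The shaft is 20 mm thick and 40 mm high, with a tapered top
- mat: thin grey mat 300 x 350 mm (x by y) on the worktop on which the gauges are kept; origin at its centre, level with the worktop; its thickness can be neglected
- gauge_1_grip (a point): gauge of 6 mm: steel plate 110 x 40 mm (x by y), 6 mm thick, lying flat, with an upright white grip fin. Point: middle of the fin, 26 mm above the plate's underside. Fin 30 mm long (x), 12 mm thick (y), 40 mm high, standing on the plate; x points to the plate's front edge, 90 mm ahead of this point; rear edge 20 mm behind it. 72 g; not in the set on every start, then None
- gauge_2_grip (a point): gauge of 9 mm: steel plate 110 x 40 mm (x by y), 9 mm thick, lying flat, with an upright blue grip fin. Point: middle of the fin, 29 mm above the plate's underside. Fin 30 mm long (x), 12 mm thick (y), 40 mm high, standing on the plate; x points to the plate's front edge, 90 mm ahead of this point; rear edge 20 mm behind it. 84 g
- gauge_3_grip (a point): gauge of 12 mm: steel plate 110 x 40 mm (x by y), 12 mm thick, lying flat, with an upright green grip fin. Point: middle of the fin, 32 mm above the plate's underside. Fin 30 mm long (x), 12 mm thick (y), 40 mm high, standing on the plate; x points to the plate's front edge, 90 mm ahead of this point; rear edge 20 mm behind it. 96 g
- gauge_4_grip (a point): gauge of 15 mm: steel plate 110 x 40 mm (x by y), 15 mm thick, lying flat, with an upright yellow grip fin. Point: middle of the fin, 35 mm above the plate's underside. Fin 30 mm long (x), 12 mm thick (y), 40 mm high, standing on the plate; x points to the plate's front edge, 90 mm ahead of this point; rear edge 20 mm behind it. 108 g
- gauge_5_grip (a point): gauge of 18 mm: steel plate 110 x 40 mm (x by y), 18 mm thick, lying flat, with an upright red grip fin. Point: middle of the fin, 38 mm above the plate's underside. Fin 30 mm long (x), 12 mm thick (y), 40 mm high, standing on the plate; x points to the plate's front edge, 90 mm ahead of this point; rear edge 20 mm behind it. 120 g
- gauge_6_grip (a point): gauge of 21 mm: steel plate 110 x 40 mm (x by y), 21 mm thick, lying flat, with an upright black grip fin. Point: middle of the fin, 41 mm above the plate's underside. Fin 30 mm long (x), 12 mm thick (y), 40 mm high, standing on the plate; x points to the plate's front edge, 90 mm ahead of this point; rear edge 20 mm behind it. 132 g; not in the set on every start, then None
- sleeve_2_center (a point): blue spacer sleeve (belongs to the blue 9 mm gauge), an upright ring of 50 mm outer and 25 mm inner diameter, 21 mm high, 60 g, standing on the worktop; point on its axis, half-way up; z along its axis
- sleeve_3_center (a point): green spacer sleeve (belongs to the green 12 mm gauge), an upright ring of 50 mm outer and 25 mm inner diameter, 24 mm high, 60 g, standing on the worktop; point on its axis, half-way up; z along its axis
- sleeve_4_center (a point): yellow spacer sleeve (belongs to the yellow 15 mm gauge), an upright ring of 50 mm outer and 25 mm inner diameter, 27 mm high, 60 g, standing on the worktop; point on its axis, half-way up; z along its axis
- sleeve_5_center (a point): red spacer sleeve (belongs to the red 18 mm gauge), an upright ring of 50 mm outer and 25 mm inner diameter, 30 mm high, 60 g, standing on the worktop; not there on every start, then None; point on its axis, half-way up; z along its axis
- crucible: white crucible 44 mm wide and 36 mm high, standing behind the sleeves; a bystander. Origin: underside
- lab_timer: flat white timer 62 x 62 x 19 mm on the worktop behind the mat; a bystander. Origin: underside

How it is judged:
By the outcome, as a careful person would: the job done as asked, in the order asked, and still so for the second after the job is handed in, with the robot touching nothing.
Of gauge_1, gauge_6, sleeve_5 only 1 to 3 are there at a start; the rules pass over those that are not, and their reading is None.
At some moment in a run one of gauge_2, gauge_3, gauge_4, gauge_5 may be knocked a few centimetres aside while the robot is not near it.
Once in a run the grip may slacken for a moment while it holds something.
It also fails if it takes over 210 s, if anything falls off the work surface, if the arm or the gripper's body presses on something with over 40 N, if the wrist force passes 120 N, or if a joint passes its speed limit or range.

## Working session

There is one attempt and no reset: what is moved stays moved. The work goes in short steps, Python scripts to look and compute and a shell command to move; the robot and the scene stay as the last step left them, time stands still between calls to the robot, and variables do not carry over. Pictures are saved under pics/ and viewed, at most 14 in all, crops included, and the job is handed in when it is done.

```bash
ls; mkdir -p pics
cat > h.py <<'E'
import numpy as np, cv2
from station import sensors, imaging, finish_job, nets
from scipy.spatial.transform import Rotation as R
def pose():
    o=sensors.get_obs(); q=o['eef_rot']; return np.array(o['tcp_pos']), R.from_quat([q[1],q[2],q[3],q[0]]), o
def cloud(c,T=None):
    z=c['range_z']; K=c['mtx']; v,u=np.mgrid[:480,:640]
    P=np.stack([(u-K[0,2])*z/K[0,0],(v-K[1,2])*z/K[1,1],z,np.ones_like(z)],-1)
    return (P@(c['T'] if T is None else T).T)[...,:3]
def save(c,n): cv2.imwrite('pics/'+n+'.png',c['image'][...,::-1])
def delta(p,yaw=None):
    "world target -> tool shift mm, and yaw error of tool x axis"
    t,r,o=pose(); return r.inv().apply(np.array(p)-t)*1000
E
python3 - <<'E'
from h import *
p,r,o=pose(); print(o['time'],p,r.as_matrix().round(3))
for n in ['top','scene']:
    c=imaging.camera(n); save(c,n+'0')
    print(n,c['T'].round(3),c['mtx'].round(0))
    for t in ['gate','stand','shaft_foot','mat','gauge_2_grip','sleeve_2_center','crucible','lab_timer']:
        print(t,[(d['position'].round(3) if hasattr(d['position'],'round') else d['position'],round(d['conf'],2)) for d in nets.pinpoint(t,n)])
E
```

```text
pics
0.0 [0.22725101 0.55471102 0.25542669] [[-0.925  0.379 -0.001]
 [ 0.379  0.925 -0.002]
 [-0.    -0.002 -1.   ]]
top [[ 8.000e-03 -9.850e-01  1.740e-01  3.380e-01]
 [-1.000e+00 -7.000e-03  2.000e-03  1.000e-03]
 [-1.000e-03 -1.740e-01 -9.850e-01  1.517e+00]
 [ 0.000e+00  0.000e+00  0.000e+00  1.000e+00]] [[535.   0. 314.]
 [  0. 535. 234.]
 [  0.   0.   1.]]
gate [([0.6319, -0.014, 0.0477], 0.74), ([0.417, 0.1415, 0.0363], 0.45)]
stand [([0.5776, -0.0524, 0.0024], 0.91), ([0.5214, 0.2531, -0.0008], 0.31)]
shaft_foot [([0.5613, -0.103, 0.0113], 0.83)]
mat [([0.5223, 0.2507, -0.0009], 0.6), ([0.4183, -0.3621, 0.0071], 0.38)]
gauge_2_grip [([0.556, 0.1428, 0.0273], 0.6)]
sleeve_2_center [([0.499, -0.2518, 0.0114], 0.75)]
crucible [([0.5576, 0.1415, 0.0315], 0.68), ([0.6649, -0.2502, 0.0009], 0.62)]
lab_timer []
scene [[ 0.752 -0.303  0.585 -0.123]
 [-0.658 -0.321  0.681 -0.809]
 [-0.019 -0.897 -0.442  0.591]
 [ 0.     0.     0.     1.   ]] [[516.   0. 328.]
 [  0. 516. 238.]
 [  0.   0.   1.]]
gate [([0.6268, -0.0178, 0.0523], 0.57)]
stand [([0.576, -0.0475, 0.0005], 0.78)]
shaft_foot [([0.559, -0.0997, 0.0093], 0.72)]
mat [([0.5233, 0.2593, 0.0014], 0.89)]
gauge_2_grip [([0.5595, 0.1361, 0.027], 0.7)]
sleeve_2_center [([0.4977, -0.254, 0.0072], 0.7)]
crucible [([0.6682, -0.2545, 0.003], 0.65)]
lab_timer [([0.7767, 0.2151, 0.0012], 0.74)]
```

View pics/top0.png

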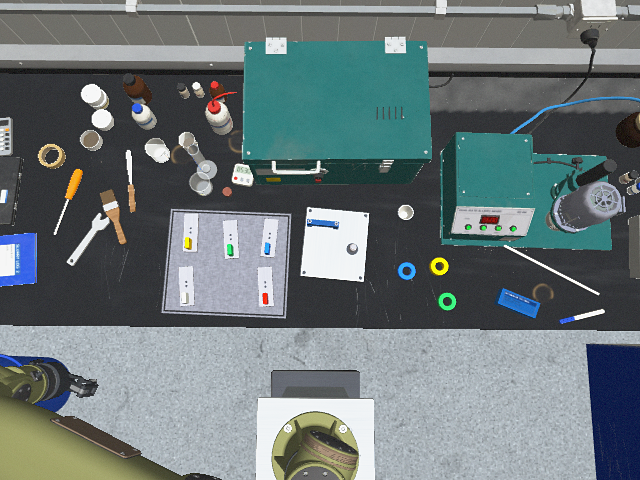

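Run:
```python
from h import *
c=imaging.camera('top'); P=cloud(c); hsv=cv2.cvtColor(c['image'],cv2.COLOR_RGB2HSV).astype(int)
for t in ['gauge_1_grip','gauge_2_grip','gauge_3_grip','gauge_4_grip','gauge_5_grip','gauge_6_grip','sleeve_2_center','sleeve_3_center','sleeve_4_center','sleeve_5_center']:
    print(t,[(np.round(d['position'],3),round(d['conf'],2)) for d in nets.pinpoint(t,'top')])
# blobs over mat: plates
m=((P[...,2]>0.004)&(P[...,2]<0.12)&(c['range_z']>0)).astype(np.uint8)
n,l,s,ce=cv2.connectedComponentsWithStats(m)
for i in range(1,n):
    if 150<s[i,4]<20000:
        q=P[l==i]; rc=cv2.minAreaRect((q[:,:2]*1000).astype(np.float32)); zz=q[:,2]
        print(s[i],np.round(rc[0]),np.round(rc[1]),round(rc[2]),'zmed',np.median(zz).round(4),zz.max().round(4),'hsv',np.median(hsv[l==i],0))
```

```text
gauge_1_grip [(array([0.424, 0.365, 0.029]), 0.56)]
gauge_2_grip [(array([0.556, 0.142, 0.031]), 0.75), (array([ 0.524,  0.252, -0.004]), 0.4), (array([ 0.502, -0.253,  0.011]), 0.3)]
gauge_3_grip [(array([ 0.419, -0.361,  0.01 ]), 0.61), (array([0.554, 0.237, 0.037]), 0.55)]
gauge_4_grip [(array([0.573, 0.364, 0.041]), 0.93), (array([ 0.522,  0.25 , -0.002]), 0.19)]
gauge_5_grip [(array([0.414, 0.144, 0.035]), 0.57)]
gauge_6_grip []
sleeve_2_center [(array([ 0.5  , -0.255,  0.01 ]), 0.71)]
sleeve_3_center [(array([ 0.415, -0.364,  0.012]), 0.61)]
sleeve_4_center [(array([ 0.514, -0.349,  0.014]), 0.51)]
sleeve_5_center []
[   0   38  247   93 9817] [1031.  581.] [237. 759.] 1 zmed 0.0901 0.12 hsv [ 69.  11. 114.]
[ 427   41  213   93 7992] [1029. -642.] [236. 662.] 0 zmed 0.09 0.12 hsv [ 90.  10. 114.]
[ 81  84  35  48 904] [986. 658.] [161.  82.] 16 zmed 0.0363 0.0783 hsv [ 27.   1. 247.]
[205  95  29  40 600] [957. 293.] [117.  78.] 13 zmed 0.0807 0.1196 hsv [ 25.  23. 153.]
[614 111  26  39 693] [ 929. -918.] [ 72. 123.] 84 zmed 0.0535 0.1098 hsv [ 14. 107.  33.]
[   0  116   24 
[... 1710 characters left out ...]
 [ 513. -350.] [58. 50.] 85 zmed 0.0256 0.0362 hsv [ 30. 245. 249.]
[396 262  21  18 215] [ 501. -254.] [49. 50.] 45 zmed 0.0196 0.0282 hsv [102. 201. 250.]
[178 265  18  41 407] [457. 366.] [113.  48.] 1 zmed 0.0075 0.0513 hsv [113.  12. 240.]
[256 266  19  42 589] [455. 143.] [117.  50.] 5 zmed 0.0173 0.0625 hsv [114.  12. 241.]
[492 284  48  35 806] [ 414. -564.] [124.  67.] 63 zmed 0.0333 0.0449 hsv [106. 205. 191.]
[435 292  22  21 232] [ 415. -361.] [58. 51.] 75 zmed 0.022 0.0314 hsv [ 71.  190.5 245. ]
[559 308  46  16 234] [ 378. -740.] [ 21. 132.] 14 zmed 0.0104 0.0218 hsv [ 77.5  12.  246. ]
[ 271  411   88   69 2116] [44. 16.] [142. 237.] 19 zmed 0.0141 0.1195 hsv [ 31.  85. 177.]
```

The top view shows five gauges on the mat: yellow (187,242), green (230,248), blue (268,245), white (185,295) and red (265,295). All of them have their fins on the robot side. The stand is at (335,243), with the gate bar at (322,224) and the shaft at (352,248). The blue, yellow and green sleeves are at (406,270), (439,266) and (447,301).

```bash
cat >> h.py <<'E'
def yaw_of(q):
    q=(q[:,:2]*1000).astype(np.float32); r=cv2.minAreaRect(q); b=cv2.boxPoints(r)
    e=[b[1]-b[0],b[2]-b[1]]; a=[np.degrees(np.arctan2(v[1],v[0])) for v in e]; a=[(x+90)%180-90 for x in a]
    i=np.argmin(np.abs(a)); return a[i], r[0], r[1]
def go(p,yaw=None):
    "print shift mm & turn for tool x opposite to world dir yaw(deg)"
    t,r,o=pose(); d=r.inv().apply(np.array(p)-t)*1000
    tz=0
    if yaw is not None:
        M=R.from_matrix(np.array([[-np.cos(np.radians(yaw)),-np.sin(np.radians(yaw)),0],[-np.sin(np.radians(yaw)),np.cos(np.radians(yaw)),0],[0,0,-1]]).T)
        tz=(r.inv()*M).as_rotvec().round(3)
    print('shift',d.round(1),'turn',tz)
E
python3 - <<'E'
from h import *
for cam in ['top','scene']:
    c=imaging.camera(cam); P=cloud(c)
    for t,lo,hi in [('stand',.007,.014),('gauge_1_grip',.003,.01),('gauge_2_grip',.005,.014),('gauge_3_grip',.008,.017),('gauge_4_grip',.01,.02),('gauge_5_grip',.013,.023)]:
        d=nets.regions_of(t,cam)
        for x in d[:1]:
            m=cv2.erode(x['pixels'].astype(np.uint8),np.ones((2,2)))>0
            q=P[m]; q=q[(q[:,2]>lo)&(q[:,2]<hi)]
            if len(q)>20: print(cam,t,round(x['conf'],2),len(q),yaw_of(q))
go([.424,.365,.16],0)
E
```

```text
top stand 0.56 2698 (np.float32(-5.0512695), (576.33984375, -54.74175262451172), (177.00222778320312, 197.75852966308594))
top gauge_1_grip 0.58 254 (np.float32(4.284378), (454.23394775390625, 365.0172119140625), (103.50520324707031, 36.11598205566406))
top gauge_2_grip 0.79 315 (np.float32(-5.654091), (591.498046875, 132.7917938232422), (36.95195770263672, 105.87366485595703))
top gauge_3_grip 0.88 312 (np.float32(4.782799), (587.6690063476562, 242.712646484375), (107.89839935302734, 37.942935943603516))
top gauge_4_grip 0.97 365 (np.float32(0.10657501), (606.2247924804688, 358.25836181640625), (108.7730941772461, 39.84854507446289))
top gauge_5_grip 0.73 387 (np.float32(3.9628906), (452.83160400390625, 139.82632446289062), (106.9764404296875, 37.070003509521484))
scene stand 0.84 3015 (np.float32(-4.0509796), (572.1707153320312, -53.940406799316406), (180.57664489746094, 199.7709503173828))
scene gauge_1_grip 0.79 211 (np.float32(5.29274), (447.9504699707031, 363.8366394042969), (106.46167755126953, 40.50686264038086))
scene gauge_2_grip 0.8 289 (np.float32(-3.1621628), (587.1890869140625, 136.62074279785156), (47.48715591430664, 107.26219177246094))
scene gauge_3_grip 0.96 237 (np.float32(5.392662), (583.0501098632812, 242.0753631591797), (109.66029357910156, 37.83522033691406))
scene gauge_4_grip 0.89 216 (np.float32(-3.1430054), (600.6870727539062, 359.49798583984375), (44.21174621582031, 109.08747863769531))
scene gauge_5_grip 0.68 358 (np.float32(4.2066803), (448.14544677734375, 141.49717712402344), (110.37921142578125, 43.52128982543945))
shift [-254.  -101.5   96.3] turn [ 0.     0.    -0.389]
```

```bash
python3 -m crank '[[[-254,-101,96],[0,0,-0.467],0],[[-254,-101,96],[0,0,-0.467],0],[[-254,-101,96],[0,0,-0.467],0],[[-254,-101,96],[0,0,-0.467],0],[[-254,-101,96],[0,0,-0.467],0],[[-254,-101,96],[0,0,-0.467],0],[[-254,-101,96],[0,0,-0.467],0]]' 60
cat >> h.py <<'E'
def wlook(t,lo,hi,n=None):
    p,r,o=pose(); c=imaging.camera('wrist'); 
    if n: save(c,n)
    M=np.eye(4); M[:3,:3]=r.as_matrix(); M[:3,3]=p
    P=cloud(c,M@c['tool_from_camera'])
    print('t',o['time'],'tcp',p.round(4),'F',np.round(o['ft_force'],1),'gap',o['finger_gap'])
    print([(np.round(d['position'],4),round(d['conf'],2)) for d in nets.pinpoint(t,'wrist')])
    for x in nets.regions_of(t,'wrist')[:1]:
        m=x['pixels']&(c['range_z']>0)
        q=P[m]; f=q[(q[:,2]>hi+.01)]; g=q[(q[:,2]>lo)&(q[:,2]<hi)]
        if len(g)>50: print('plate',len(g),yaw_of(g), np.median(g[:,2]))
        if len(f)>50: print('fin',len(f),yaw_of(f),np.percentile(f[:,2],98))
    return c,P
E
python3 - <<'E'
from h import *
c,P=wlook('gauge_1_grip',.002,.012,'w1')
E
```

```text
time: 3.02
tcp_pos: [0.4241, 0.3658, 0.1605]
eef_rot: [-0.0, -0.039, 0.999, 0.0]
ft_force: [-0.3, 0.1, 0.2]
finger_gap: 1.001
finger_force: 0.0
t 3.025 tcp [0.4241 0.3658 0.1605] F [-0.3  0.1  0.2] gap 1.0005502493327396
[(array([0.4203, 0.3629, 0.0247]), 0.7)]
plate 6277 (np.float32(5.491356), (453.7818603515625, 367.1294250488281), (109.9831314086914, 39.895416259765625)) 0.004614480527789955
fin 981 (np.float32(4.683029), (419.2943115234375, 363.9524230957031), (30.532793045043945, 11.95797348022461)) 0.04577034258782618
```

View pics/w1.png

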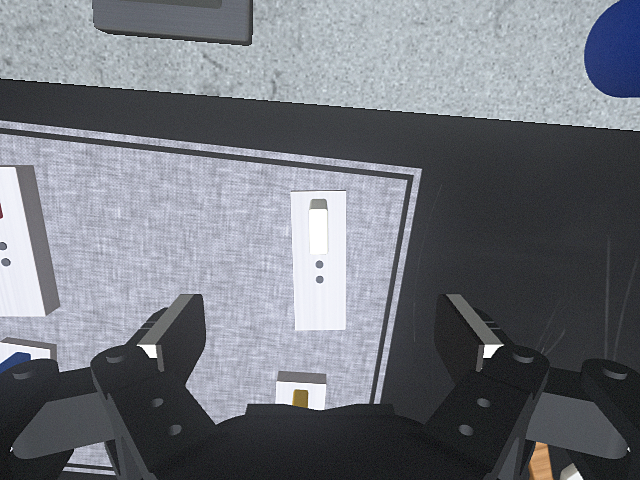

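The wrist view shows the white fin at (318,225). The measured sizes match the ones given.

```bash
python3 -m crank '[[[5,-2,60],[0,0,-0.01],0.3],[[5,-2,100],[0,0,-0.01],0.4],[[5,-2,120],[0,0,-0.01],0.4],[[5,-2,121],[0,0,-0.01],0.5],[[5,-2,121],[0,0,-0.01],1],[[5,-2,121],[0,0,-0.01],1],[[5,-2,121],[0,0,-0.01],1],[[5,-2,121],[0,0,-0.01],1],[[5,-2,121],[0,0,-0.01],1],[[5,-2,121],[0,0,-0.01],1]]' 80
python3 - <<'E'
from h import *
S=np.array([.575,-.0535]);a=np.radians(-4.8)
def st(x,y): return S+np.array([[np.cos(a),-np.sin(a)],[np.sin(a),np.cos(a)]])@[x/1000,y/1000]
print(st(-65,40),st(50,40),st(-10,-50))
go([*st(-65,40),.12],-4.8)
E
```

```text
time: 4.42
tcp_pos: [0.4203, 0.3642, 0.0409]
eef_rot: [0.001, -0.044, 0.999, 0.001]
ft_force: [-0.6, 0.5, 6.4]
finger_gap: 0.123
finger_force: 78.9
[ 0.51357508 -0.00820123] [ 0.62817176 -0.01782418] [ 0.56085118 -0.10248786]
shift [ -60.2 -379.   -79.9] turn [0.003 0.002 0.172]
```

```bash
python3 -m crank '[[[0,0,-30],[0,0,0],1],[[0,-10,-80],[0,0,0],1],[[-10,-60,-80],[0,0,0.03],1],[[-20,-120,-80],[0,0,0.06],1],[[-35,-180,-80],[0,0,0.1],1],[[-45,-240,-80],[0,0,0.14],1],[[-55,-300,-80],[0,0,0.172],1],[[-60,-350,-80],[0,0,0.172],1],[[-60,-375,-80],[0,0,0.172],1],[[-60,-379,-80],[0,0,0.172],1],[[-60,-379,-60],[0,0,0.172],1],[[-60,-379,-60],[0,0,0.172],1]]' 80
python3 - <<'E'
from h import *
c,P=wlook('gauge_1_grip',.002,.2,'w2')
for t in ['gate','shaft_foot']: print(t,[(np.round(d['position'],4),round(d['conf'],2)) for d in nets.pinpoint(t,'wrist')])
# gate by wrist: blue points high
for x in nets.regions_of('gate','wrist')[:1]:
    q=P[x['pixels']]; q=q[(q[:,2]>.03)&(q[:,2]<.07)]; print('gate',len(q),yaw_of(q) if len(q)>50 else '')
for x in nets.regions_of('stand','wrist')[:1]:
    q=P[x['pixels']]; q=q[(q[:,2]>.004)&(q[:,2]<.016)]; print('stand',len(q),yaw_of(q),np.median(q[:,2]))
go([.5136,-.0082,.051],-4.8)
E
```

```text
time: 5.92
tcp_pos: [0.5111, -0.0084, 0.0984]
eef_rot: [-0.001, 0.042, 0.999, 0.0]
ft_force: [-0.2, 0.4, -0.8]
finger_gap: 0.124
finger_force: 78.3
t 5.925 tcp [ 0.5111 -0.0084  0.0984] F [-0.2  0.4 -0.8] gap 0.12375423071332257
[(array([ 0.5141, -0.0125,  0.082 ]), 0.59)]
plate 8580 (np.float32(-4.7508087), (530.6466674804688, -10.05466079711914), (40.13515853881836, 81.76744079589844)) 0.06296940604958147
gate []
shaft_foot [(array([ 0.5659, -0.0975,  0.0078]), 0.58)]
stand 34954 (np.float32(-4.936577), (547.6149291992188, -49.28441619873047), (180.42506408691406, 141.02476501464844)) 0.008746748442197458
shift [-0.6  0.7 48.9] turn [0.    0.001 0.   ]
```

View pics/w2.png

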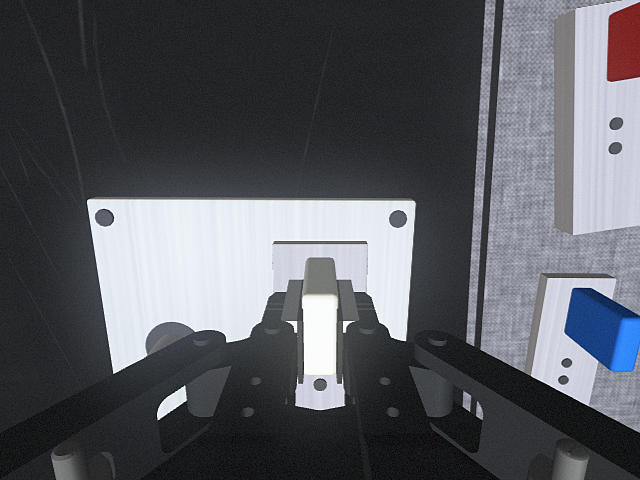

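The gauge is held by its white fin at (320,320) over the front of the bed. The bed's front edge is at row 200, the shaft is at (175,340), and the grip is square.

```bash
python3 -m crank '[[[-1,1,30],[0,0,0],1],[[-1,1,44],[0,0,0],1],[[-1,1,48],[0,0,0],1],[[-1,1,48],[0,0,0],1],[[-1,1,48],[0,0,0],0.75],[[-1,1,48],[0,0,0],0.75],[[-1,1,48],[0,0,0],0.75],[[-1,1,48],[0,0,0],0.75],[[-1,1,48],[0,0,0],1],[[-1,1,48],[0,0,0],1],[[-1,1,48],[0,0,0],1]]' 60
python3 - <<'E'
from h import *
c,P=wlook('gauge_1_grip',.008,.03)
E
```

```text
time: 7.65
tcp_pos: [0.5138, -0.0082, 0.0514]
eef_rot: [0.0, 0.042, 0.999, 0.0]
ft_force: [0.2, 0.3, 2.5]
finger_gap: 0.132
finger_force: 58.9
t 7.65 tcp [ 0.5138 -0.0082  0.0514] F [0.2 0.3 2.5] gap 0.13187764196986396
[(array([ 0.5146, -0.0083,  0.0327]), 0.68)]
plate 5186 (np.float32(-4.652588), (533.6815795898438, -10.117900848388672), (41.760013580322266, 81.84910583496094)) 0.014673804753579836
fin 3254 (np.float32(-5.5325394), (513.065673828125, -8.861380577087402), (12.885218620300293, 31.11731719970703)) 0.05574952611516292
```

```bash
python3 -m crank '[[[-10,0,0],[0,0,0],1],[[-22,0,0],[0,0,0],1],[[-34,0,0],[0,0,0],1],[[-46,0,0],[0,0,0],1],[[-58,0,0],[0,0,0],1],[[-68,0,0],[0,0,0],1],[[-77,0,0],[0,0,0],1],[[-77,0,0],[0,0,0],1],[[-77,0,0],[0,0,0],1]]' 60
python3 - <<'E'
from h import *
p,r,o=pose(); print(o['ft_force'])
c=imaging.camera('scene'); x=c['image'][190:330,300:480]; cv2.imwrite('pics/s1.png',cv2.resize(x,None,fx=4,fy=4)[:600,:720,::-1])
for t in ['gauge_1_grip','gate']: print(t,[(np.round(d['position'],4),round(d['conf'],2)) for d in nets.pinpoint(t,'scene')])
E
```

```text
time: 8.93
tcp_pos: [0.5908, -0.0147, 0.0515]
eef_rot: [0.001, 0.042, 0.999, 0.0]
ft_force: [0.6, -0.1, 2.5]
finger_gap: 0.13
finger_force: 59.3
[ 0.56420451 -0.07288911  2.50332091]
gauge_1_grip [(array([ 0.5919, -0.0164,  0.0369]), 0.67)]
gate [(array([ 0.6303, -0.0141,  0.0519]), 0.68), (array([ 0.5593, -0.1007,  0.0107]), 0.57)]
```

View pics/s1.png

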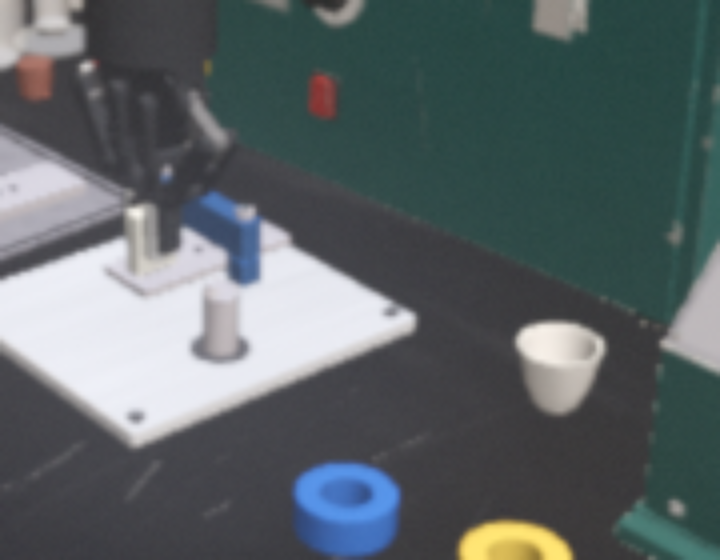

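The 6 mm gauge passed freely: the force was 0.6 N and its front edge shows behind the bar at (285,238). I'll take it back now.

```bash
python3 -m crank '[[[25,0,0],[0,0,0],1],[[50,0,0],[0,0,0],1],[[77,0,0],[0,0,0],1],[[80,0,-40],[0,0,0],1],[[85,30,-80],[0,0,0],1],[[105,80,-80],[0,0,-0.03],1],[[125,140,-80],[0,0,-0.06],1],[[145,200,-80],[0,0,-0.1],1],[[165,260,-80],[0,0,-0.14],1],[[185,320,-80],[0,0,-0.175],1],[[201,360,-80],[0,0,-0.175],1],[[201,363,-40],[0,0,-0.175],1],[[201,363,-5],[0,0,-0.175],1],[[201,363,7],[0,0,-0.175],1],[[201,363,10],[0,0,-0.175],1],[[201,363,10],[0,0,-0.175],1],[[201,363,10],[0,0,-0.175],0.5],[[201,363,10],[0,0,-0.175],0.4],[[201,363,10],[0,0,-0.175],0.4],[[201,363,10],[0,0,-0.175],0.4]]' 60
python3 - <<'E'
from h import *
go([.556,.14,.16],-4)
E
```

```text
time: 11.58
tcp_pos: [0.4205, 0.3639, 0.0414]
eef_rot: [0.0, -0.046, 0.999, 0.0]
ft_force: [-0.5, 1.1, -0.7]
finger_gap: 0.6
finger_force: 0.0
shift [-114.6 -235.3 -118.6] turn [0.    0.    0.161]
```

```bash
python3 -m crank '[[[0,0,-55],[0,0,0],0.3],[[-5,-10,-110],[0,0,0],0],[[-35,-70,-118],[0,0,0.05],0],[[-65,-130,-118],[0,0,0.1],0],[[-95,-190,-118],[0,0,0.161],0],[[-115,-235,-118],[0,0,0.161],0],[[-115,-235,-118],[0,0,0.161],0],[[-115,-235,-118],[0,0,0.161],0]]' 60
python3 - <<'E'
from h import *
c,P=wlook('gauge_2_grip',.004,.015)
c=imaging.camera('top'); 
for t in ['gauge_1_grip','gauge_2_grip','gauge_3_grip','gauge_4_grip']: print(t,[(np.round(d['position'],4),round(d['conf'],2)) for d in nets.pinpoint(t,'top')[:2]])
E
```

```text
time: 12.58
tcp_pos: [0.5561, 0.1402, 0.1591]
eef_rot: [-0.0, 0.035, 0.999, 0.0]
ft_force: [-0.3, -0.3, -0.1]
finger_gap: 1.001
finger_force: 0.0
t 12.575 tcp [0.5561 0.1402 0.1591] F [-0.3 -0.3 -0.1] gap 1.0006493462111623
[(array([0.5567, 0.1392, 0.0285]), 0.88)]
plate 6423 (np.float32(-5.0955124), (593.6962890625, 135.82118225097656), (39.80169677734375, 110.8144760131836)) 0.007614947588795551
fin 993 (np.float32(-3.9303665), (558.1492919921875, 139.19912719726562), (11.932245254516602, 29.408538818359375)) 0.04884244794052857
gauge_1_grip [(array([0.4204, 0.3652, 0.0289]), 0.62)]
gauge_2_grip []
gauge_3_grip [(array([ 0.5243,  0.2542, -0.0037]), 0.3)]
gauge_4_grip [(array([0.5726, 0.3645, 0.038 ]), 0.97)]
```

```bash
python3 -m crank '[[[-2,-1,60],[0,0,0.01],0.3],[[-2,-1,100],[0,0,0.01],0.4],[[-2,-1,116],[0,0,0.01],0.5],[[-2,-1,116],[0,0,0.01],0.7],[[-2,-1,116],[0,0,0.01],1],[[-2,-1,116],[0,0,0.01],1],[[-2,-1,116],[0,0,0.01],1],[[-2,-1,116],[0,0,0.01],1],[[-2,-1,116],[0,0,0.01],1]]' 80
python3 -m crank '[[[0,0,-25],[0,0,0],1],[[20,0,-40],[0,0,0],1],[[32,-20,-40],[0,0,0],1],[[32,-60,-40],[0,0,0.003],1],[[32,-105,-40],[0,0,0.003],1],[[32,-145,-40],[0,0,0.003],1],[[32,-150,-35],[0,0,0.003],1],[[32,-150,-20],[0,0,0.003],1],[[32,-150,-12],[0,0,0.003],1],[[32,-150,-11],[0,0,0.003],1],[[32,-150,-11],[0,0,0.003],0.75],[[32,-150,-11],[0,0,0.003],0.75],[[32,-150,-11],[0,0,0.003],0.75],[[32,-150,-11],[0,0,0.003],0.75],[[32,-150,-11],[0,0,0.003],1],[[32,-150,-11],[0,0,0.003],1],[[32,-150,-11],[0,0,0.003],1]]' 60
python3 - <<'E'
from h import *
c,P=wlook('gauge_2_grip',.01,.03)
E
```

```text
time: 14.1
tcp_pos: [0.5595, 0.1395, 0.0449]
eef_rot: [0.001, 0.04, 0.999, 0.0]
ft_force: [-2.0, 0.4, 7.0]
finger_gap: 0.126
finger_force: 79.8
time: 16.23
tcp_pos: [0.5145, -0.0078, 0.0543]
eef_rot: [0.0, 0.041, 0.999, 0.0]
ft_force: [0.0, 0.0, -0.2]
finger_gap: 0.128
finger_force: 58.6
t 16.225 tcp [ 0.5145 -0.0078  0.0543] F [ 0.   0.  -0.2] gap 0.1281414335526589
[(array([ 0.5111, -0.0057,  0.0425]), 0.9)]
plate 5348 (np.float32(-4.239464), (534.1612548828125, -9.184494018554688), (40.07081604003906, 82.67218780517578)) 0.017681130175295823
fin 3403 (np.float32(-7.283249), (513.1917114257812, -5.311463356018066), (18.618541717529297, 30.636564254760742)) 0.05904985465167297
```

```bash
cat >> h.py <<'E'
def scn(t,n):
    p,r,o=pose(); print('tcp',p.round(4),'F',np.round(o['ft_force'],1))
    for cam in ['scene','top']:
        c=imaging.camera(cam); P=cloud(c)
        print(cam,[(np.round(d['position'],4),round(d['conf'],2)) for d in nets.pinpoint(t,cam)[:2]])
        # plate seen behind the gate: stand-frame points behind the bar above the bed
        a=np.radians(-4.8); q=P-np.array([.576,-.0525,0]); X=q[...,0]*np.cos(a)+q[...,1]*np.sin(a); Y=-q[...,0]*np.sin(a)+q[...,1]*np.cos(a)
        m=(X>.062)&(X<.14)&(abs(Y-.04)<.015)&(P[...,2]<.04)&(P[...,2]>.005)
        for lo in (60,70,80,90,100): 
            k=m&(X*1000>lo)&(X*1000<=lo+10); print('  behind',lo,k.sum(), np.median(P[k][:,2]).round(4) if k.any() else '')
        if cam=='scene' and n: cv2.imwrite(f'pics/{n}.png',cv2.resize(c['image'][190:330,300:480],None,fx=4,fy=4)[...,::-1])
E
python3 -m crank '[[[-10,0,0],[0,0,0],1],[[-22,0,0],[0,0,0],1],[[-34,0,0],[0,0,0],1],[[-46,0,0],[0,0,0],1],[[-58,0,0],[0,0,0],1],[[-68,0,0],[0,0,0],1],[[-77,0,0],[0,0,0],1],[[-77,0,0],[0,0,0],1],[[-77,0,0],[0,0,0],1]]' 60
python3 -c "
from h import *
scn('gauge_2_grip',None)"
```

```text
time: 17.5
tcp_pos: [0.5918, -0.0142, 0.0543]
eef_rot: [0.001, 0.041, 0.999, 0.0]
ft_force: [0.2, -0.7, 0.9]
finger_gap: 0.127
finger_force: 58.8
tcp [ 0.5918 -0.0142  0.0543] F [ 0.2 -0.7  0.9]
scene [(array([ 0.5925, -0.0152,  0.0374]), 0.66)]
  behind 60 0 
  behind 70 0 
  behind 80 8 0.0193
  behind 90 11 0.0185
  behind 100 0 
top []
  behind 60 0 
  behind 70 0 
  behind 80 0 
  behind 90 0 
  behind 100 0
```

```bash
python3 -m crank '[[[25,0,0],[0,0,0],1],[[50,0,0],[0,0,0],1],[[77,0,0],[0,0,0],1],[[77,5,-29],[0,0,0],1],[[77,50,-29],[0,0,0],1],[[77,100,-29],[0,0,0],1],[[70,145,-29],[0,0,0],1],[[45,150,-29],[0,0,0],1],[[45,150,-10],[0,0,0],1],[[45,150,5],[0,0,0],1],[[45,150,9],[0,0,0],1],[[45,150,9],[0,0,0],1],[[45,150,9],[0,0,0],0.6],[[45,150,9],[0,0,0],0.4],[[45,150,9],[0,0,0],0.4],[[45,150,9],[0,0,0],0.4]]' 60
python3 -m crank '[[[0,0,-55],[0,0,0],0.3],[[0,5,-100],[0,0,0],0],[[10,50,-115],[0,0,-0.08],0],[[15,97,-115],[0,0,-0.168],0],[[15,97,-115],[0,0,-0.168],0],[[15,97,-115],[0,0,-0.168],0],[[15,97,-115],[0,0,-0.168],0]]'
python3 - <<'E'
from h import *
c,P=wlook('gauge_3_grip',.007,.018,'w3')
c=imaging.camera('top'); 
for t in ['gauge_1_grip','gauge_2_grip','gauge_4_grip']: print(t,[(np.round(d['position'],4),round(d['conf'],2)) for d in nets.pinpoint(t,'top')[:2]])
E
```

```text
time: 19.7
tcp_pos: [0.5588, 0.1391, 0.0454]
eef_rot: [0.0, 0.041, 0.999, 0.0]
ft_force: [-0.8, -0.4, -0.3]
finger_gap: 0.603
finger_force: 0.0
time: 20.58
tcp_pos: [0.5516, 0.2359, 0.16]
eef_rot: [-0.0, -0.042, 0.999, -0.0]
ft_force: [-1.0, -0.1, -0.1]
finger_gap: 1.0
finger_force: 0.0
t 20.575 tcp [0.5516 0.2359 0.16  ] F [-1.  -0.1 -0.1] gap 0.9998115428589921
[(array([0.5523, 0.2409, 0.0309]), 0.58)]
plate 6459 (np.float32(5.025223), (588.1661376953125, 245.6811065673828), (110.25956726074219, 39.99280548095703)) 0.010629592984660763
fin 1043 (np.float32(4.9501266), (552.9964599609375, 242.6064910888672), (29.82207679748535, 11.930184364318848)) 0.05196222327755757
gauge_1_grip []
gauge_2_grip [(array([0.5548, 0.1374, 0.0288]), 0.96)]
gauge_4_grip [(array([0.4158, 0.1461, 0.0348]), 0.51)]
```

View pics/w3.png

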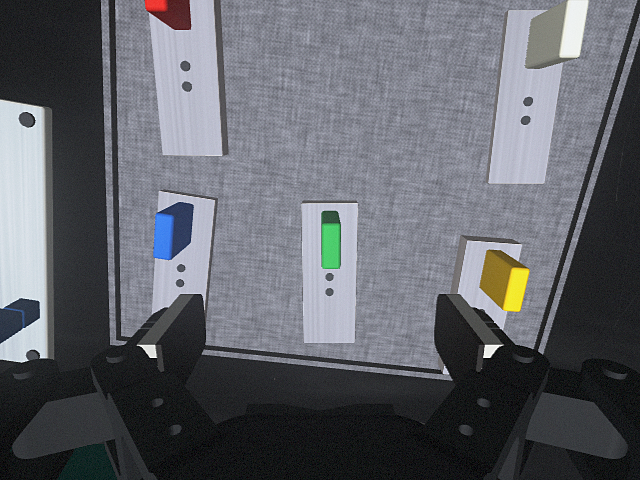

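The wrist view shows blue, white, yellow and red lying flat, and the green fin at (330,240).

```bash
python3 -m crank '[[[-2,7,60],[0,0,0],0.3],[[-2,7,100],[0,0,0],0.4],[[-2,7,114],[0,0,0],0.5],[[-2,7,114],[0,0,0],0.7],[[-2,7,114],[0,0,0],1],[[-2,7,114],[0,0,0],1],[[-2,7,114],[0,0,0],1],[[-2,7,114],[0,0,0],1],[[-2,7,114],[0,0,0],1]]' 80
python3 -m crank '[[[0,0,-40],[0,0,0],1],[[10,0,-75],[0,0,0],1],[[25,-40,-75],[0,0,0.04],1],[[40,-90,-75],[0,0,0.08],1],[[50,-145,-75],[0,0,0.12],1],[[60,-200,-75],[0,0,0.171],1],[[60,-240,-75],[0,0,0.171],1],[[60,-246,-60],[0,0,0.171],1],[[60,-246,-30],[0,0,0.171],1],[[60,-246,-14],[0,0,0.171],1],[[60,-246,-11],[0,0,0.171],1],[[60,-246,-11],[0,0,0.171],0.75],[[60,-246,-11],[0,0,0.171],0.75],[[60,-246,-11],[0,0,0.171],0.75],[[60,-246,-11],[0,0,0.171],0.75],[[60,-246,-11],[0,0,0.171],1],[[60,-246,-11],[0,0,0.171],1],[[60,-246,-11],[0,0,0.171],1]]' 60
python3 - <<'E'
from h import *
c,P=wlook('gauge_3_grip',.01,.03)
E
```

```text
time: 22.05
tcp_pos: [0.5545, 0.2447, 0.0481]
eef_rot: [0.002, -0.043, 0.999, 0.001]
ft_force: [0.2, -0.1, 6.0]
finger_gap: 0.126
finger_force: 79.1
time: 24.3
tcp_pos: [0.5144, -0.0061, 0.0574]
eef_rot: [0.0, 0.043, 0.999, 0.0]
ft_force: [-0.5, -1.0, 0.8]
finger_gap: 0.124
finger_force: 58.5
t 24.3 tcp [ 0.5144 -0.0061  0.0574] F [-0.5 -1.   0.8] gap 0.12437926037361494
[(array([ 0.5143, -0.0052,  0.0424]), 0.57)]
plate 5549 (np.float32(-4.3635864), (533.7286376953125, -7.5581207275390625), (40.087646484375, 83.60256958007812)) 0.02067549696251597
fin 3445 (np.float32(-5.7899704), (511.8507080078125, -9.094799995422363), (18.01163673400879, 30.521615982055664)) 0.06182631787690193
```

```bash
python3 -m crank '[[[-6,0,0],[0,0,0],1],[[-12,0,0],[0,0,0],1],[[-15,0,0],[0,0,0],1],[[-18,0,0],[0,0,0],1],[[-20,0,0],[0,0,0],1],[[-22,0,0],[0,0,0],1],[[-24,0,0],[0,0,0],1]]' 40
```

```text
time: 25.32
tcp_pos: [0.5378, -0.0082, 0.0573]
eef_rot: [-0.001, 0.043, 0.999, -0.0]
ft_force: [-4.1, 0.9, 5.4]
finger_gap: 0.129
finger_force: 59.3
```

```bash
python3 -m crank '[[[-1,0,0],[0,0,0],1],[[-2,0,0],[0,0,0],1],[[-3,0,0],[0,0,0],1],[[-4,0,0],[0,0,0],1],[[-4,0,0],[0,0,0],1]]' 40
python3 - <<'E'
from h import *
c,P=wlook('gauge_3_grip',.01,.03)
p,r,o=pose(); print(o['torque'])
scn('gauge_3_grip','s3')
E
```

```text
time: 25.95
tcp_pos: [0.542, -0.0086, 0.0573]
eef_rot: [-0.0, 0.043, 0.999, -0.0]
ft_force: [-2.8, -0.1, 6.1]
finger_gap: 0.129
finger_force: 59.2
t 25.95 tcp [ 0.542  -0.0086  0.0573] F [-2.8 -0.1  6.1] gap 0.12883191021029122
[(array([ 0.5398, -0.0057,  0.0428]), 0.73)]
plate 5579 (np.float32(-4.6598053), (561.173828125, -10.08279800415039), (40.14911651611328, 83.264892578125)) 0.020638329532553068
fin 3457 (np.float32(-7.883011), (540.0095825195312, -5.928614616394043), (18.293432235717773, 30.429563522338867)) 0.06175946749950334
[-0.03653054  0.71536639 -0.09530948]
tcp [ 0.542  -0.0086  0.0573] F [-3.5 -0.9  5.5]
scene [(array([0.5688, 0.3587, 0.0388]), 0.67), (array([ 0.5226,  0.258 , -0.003 ]), 0.66)]
  behind 60 0 
  behind 70 0 
  behind 80 5 0.0102
  behind 90 10 0.0095
  behind 100 0 
top []
  behind 60 0 
  behind 70 0 
  behind 80 0 
  behind 90 0 
  behind 100 0
```

View pics/s3.png

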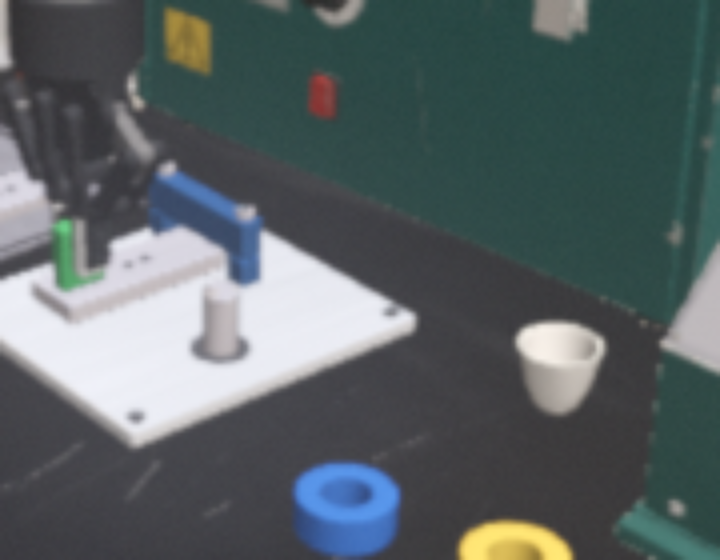

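```bash
python3 -m crank '[[[-3,0,-0.5],[0,0,0],1],[[-6,0,-0.5],[0,0,0],1],[[-9,0,-0.5],[0,0,0],1],[[-12,0,-0.5],[0,0,0],1],[[-15,0,-0.5],[0,0,0],1]]' 40
python3 -m crank '[[[-8,0,0],[0,0,0],1],[[-16,0,0],[0,0,0],1],[[-24,0,0],[0,0,0],1],[[-32,0,0],[0,0,0],1],[[-34,0,0],[0,0,0],1],[[-34,0,0],[0,0,0],1]]' 40
python3 -c "
from h import *
scn('gauge_3_grip',None)
wlook('gauge_3_grip',.01,.03)"
```

```text
time: 26.92
tcp_pos: [0.5574, -0.0098, 0.0577]
eef_rot: [-0.0, 0.043, 0.999, -0.0]
ft_force: [-0.4, 0.9, -1.5]
finger_gap: 0.128
finger_force: 58.3
time: 27.68
tcp_pos: [0.591, -0.0127, 0.0577]
eef_rot: [-0.0, 0.043, 0.999, -0.0]
ft_force: [-0.6, -0.2, -1.5]
finger_gap: 0.129
finger_force: 58.2
tcp [ 0.591  -0.0127  0.0577] F [-0.6 -0.2 -1.5]
scene [(array([ 0.5924, -0.0139,  0.0397]), 0.77)]
  behind 60 0 
  behind 70 0 
  behind 80 6 0.0236
  behind 90 13 0.0228
  behind 100 0 
top [(array([ 0.5215,  0.2497, -0.0021]), 0.52)]
  behind 60 0 
  behind 70 0 
  behind 80 0 
  behind 90 0 
  behind 100 0 
t 27.875 tcp [ 0.5907 -0.0127  0.0578] F [ 0.1 -0.3 -1.4] gap 0.13343464217152684
[(array([ 0.5839, -0.0141,  0.0416]), 0.89)]
plate 3916 (np.float32(-5.2976074), (580.0156860351562, -11.65268325805664), (40.07495880126953, 23.384429931640625)) 0.02105717406542848
fin 3480 (np.float32(-6.0261154), (588.4902954101562, -12.973833084106445), (12.450733184814453, 30.50184440612793)) 0.06226398881879433
```

The 12 mm gauge passed: its plate shows behind the bar and moved along with the tool. I'll return it and go to yellow.

```bash
python3 -m crank '[[[0,0,0.6],[0,0,0],1],[[25,0,0.6],[0,0,0],1],[[50,0,0.6],[0,0,0],1],[[76,0,0],[0,0,0],1],[[78,5,-40],[0,0,0],1],[[78,30,-70],[0,0,0],1],[[75,85,-70],[0,0,-0.04],1],[[70,140,-70],[0,0,-0.08],1],[[65,195,-70],[0,0,-0.12],1],[[58,248,-70],[0,0,-0.171],1],[[58,253,-60],[0,0,-0.171],1],[[58,253,-20],[0,0,-0.171],1],[[58,253,4],[0,0,-0.171],1],[[58,253,9],[0,0,-0.171],1],[[58,253,9],[0,0,-0.171],1],[[58,253,9],[0,0,-0.171],0.6],[[58,253,9],[0,0,-0.171],0.4],[[58,253,9],[0,0,-0.171],0.4],[[58,253,9],[0,0,-0.171],0.4]]' 60
python3 -m crank '[[[0,0,-55],[0,0,0],0.3],[[0,5,-100],[0,0,0],0],[[-15,60,-115],[0,0,0.08],0],[[-28,117,-115],[0,0,0.122],0],[[-28,117,-115],[0,0,0.122],0],[[-28,117,-115],[0,0,0.122],0],[[-28,117,-115],[0,0,0.122],0]]'
python3 - <<'E'
from h import *
c,P=wlook('gauge_4_grip',.01,.021)
c=imaging.camera('top'); 
for t in ['gauge_1_grip','gauge_2_grip','gauge_3_grip','gauge_5_grip']: print(t,[(np.round(d['position'],4),round(d['conf'],2)) for d in nets.pinpoint(t,'top')[:2]])
E
```

```text
time: 30.4
tcp_pos: [0.5551, 0.2444, 0.049]
eef_rot: [0.0, -0.043, 0.999, 0.0]
ft_force: [-0.8, -0.7, -0.5]
finger_gap: 0.597
finger_force: 0.0
time: 31.28
tcp_pos: [0.5726, 0.362, 0.1635]
eef_rot: [-0.0, 0.019, 1.0, -0.0]
ft_force: [-0.3, -0.8, 1.1]
finger_gap: 0.998
finger_force: 0.0
t 31.275 tcp [0.5726 0.362  0.1635] F [-0.3 -0.8  1.1] gap 0.9975606658843996
[(array([0.5692, 0.3639, 0.0339]), 0.61)]
plate 6545 (np.float32(0.4884796), (606.1271362304688, 360.9627990722656), (110.36597442626953, 39.98202896118164)) 0.013661630856418139
fin 1014 (np.float32(0.5305557), (570.9423828125, 360.7013244628906), (30.02372932434082, 12.03571891784668)) 0.05488804135883023
gauge_1_grip []
gauge_2_grip [(array([0.5557, 0.1413, 0.0275]), 0.69), (array([ 0.579 , -0.0558,  0.0015]), 0.47)]
gauge_3_grip [(array([0.553 , 0.2389, 0.0319]), 0.83)]
gauge_5_grip [(array([0.4181, 0.1426, 0.0371]), 0.71), (array([ 0.4174, -0.3626,  0.01  ]), 0.19)]
```

```bash
python3 -m crank '[[[2,-1,60],[0,0,-0.047],0.3],[[2,-1,100],[0,0,-0.047],0.4],[[2,-1,115],[0,0,-0.047],0.5],[[2,-1,115],[0,0,-0.047],0.7],[[2,-1,115],[0,0,-0.047],1],[[2,-1,115],[0,0,-0.047],1],[[2,-1,115],[0,0,-0.047],1],[[2,-1,115],[0,0,-0.047],1],[[2,-1,115],[0,0,-0.047],1]]' 80
python3 -m crank '[[[0,0,-40],[0,0,0],1],[[5,0,-75],[0,0,0],1],[[15,-50,-75],[0,0,0.02],1],[[25,-105,-75],[0,0,0.04],1],[[35,-160,-75],[0,0,0.06],1],[[45,-215,-75],[0,0,0.08],1],[[55,-270,-75],[0,0,0.0925],1],[[60,-325,-75],[0,0,0.0925],1],[[60,-363,-75],[0,0,0.0925],1],[[60,-368,-60],[0,0,0.0925],1],[[60,-368,-30],[0,0,0.0925],1],[[60,-368,-14],[0,0,0.0925],1],[[60,-368,-11],[0,0,0.0925],1],[[60,-368,-11],[0,0,0.0925],0.75],[[60,-368,-11],[0,0,0.0925],0.75],[[60,-368,-11],[0,0,0.0925],0.75],[[60,-368,-11],[0,0,0.0925],0.75],[[60,-368,-11],[0,0,0.0925],1],[[60,-368,-11],[0,0,0.0925],1],[[60,-368,-11],[0,0,0.0925],1]]' 60
python3 - <<'E'
from h import *
c,P=wlook('gauge_4_grip',.01,.035)
E
```

```text
time: 32.8
tcp_pos: [0.572, 0.3631, 0.0506]
eef_rot: [0.001, -0.005, 1.0, 0.001]
ft_force: [-1.0, 0.8, 6.0]
finger_gap: 0.124
finger_force: 79.7
time: 35.3
tcp_pos: [0.5147, -0.0062, 0.0598]
eef_rot: [0.0, 0.041, 0.999, 0.0]
ft_force: [-0.0, 0.9, 0.0]
finger_gap: 0.133
finger_force: 58.5
t 35.3 tcp [ 0.5147 -0.0062  0.0598] F [-0.   0.9  0. ] gap 0.13310037425334958
[(array([ 0.5113, -0.007 ,  0.0437]), 0.64)]
plate 5668 (np.float32(-4.954422), (533.9428100585938, -7.932529449462891), (39.994754791259766, 82.97834014892578)) 0.023646564631568653
fin 3459 (np.float32(-5.840782), (512.5911865234375, -6.20911979675293), (12.17051887512207, 30.54458999633789)) 0.06486347750532181
```

```bash
python3 -m crank '[[[-6,0,0],[0,0,0],1],[[-12,0,0],[0,0,0],1],[[-14,0,0],[0,0,0],1],[[-15,0,0],[0,0,0],1],[[-16,0,0],[0,0,0],1],[[-17,0,0],[0,0,0],1],[[-18,0,0],[0,0,0],1],[[-19,0,0],[0,0,0],1],[[-20,0,0],[0,0,0],1]]' 40
python3 -m crank '[[[-1,0,0],[0,0,0],1],[[-2,0,0],[0,0,0],1],[[-3,0,0],[0,0,0],1]]' 40
python3 -c "
from h import *
wlook('gauge_4_grip',.01,.035)"
```

```text
time: 36.58
tcp_pos: [0.5346, -0.0079, 0.0598]
eef_rot: [-0.0, 0.041, 0.999, -0.0]
ft_force: [-2.8, 0.3, 4.8]
finger_gap: 0.13
finger_force: 59.3
time: 36.95
tcp_pos: [0.5376, -0.0081, 0.0598]
eef_rot: [-0.0, 0.041, 0.999, -0.0]
ft_force: [-4.8, 0.8, 5.1]
finger_gap: 0.123
finger_force: 59.3
t 36.95 tcp [ 0.5376 -0.0081  0.0598] F [-4.8  0.8  5.1] gap 0.12339218876086158
[(array([ 0.5353, -0.0063,  0.0453]), 0.75)]
plate 5664 (np.float32(-4.355736), (556.7955932617188, -9.664087295532227), (39.99898147583008, 82.5916748046875)) 0.023631311827085236
fin 3449 (np.float32(-4.22081), (535.675048828125, -7.8252716064453125), (12.720477104187012, 30.414560317993164)) 0.06473024528245924
```

```bash
python3 -m crank '[[[-1,0,0],[0,0,0],1],[[-2,0,0],[0,0,0],1],[[-3,0,0],[0,0,0],1]]' 40
python3 -m crank '[[[-1,0,0],[0,0,0],1],[[-2,0,0],[0,0,0],1],[[-3,0,0],[0,0,0],1],[[-4,0,0],[0,0,0],1]]' 40
python3 -c "
from h import *
wlook('gauge_4_grip',.01,.035)"
```

```text
time: 37.48
tcp_pos: [0.5405, -0.0084, 0.0598]
eef_rot: [-0.0, 0.041, 0.999, 0.0]
ft_force: [-4.0, 0.2, 5.0]
finger_gap: 0.127
finger_force: 59.4
time: 37.98
tcp_pos: [0.5445, -0.0087, 0.0598]
eef_rot: [-0.0, 0.041, 0.999, -0.0]
ft_force: [-4.5, -0.2, 5.2]
finger_gap: 0.127
finger_force: 59.4
t 37.975 tcp [ 0.5445 -0.0087  0.0598] F [-4.5 -0.2  5.2] gap 0.12683162477874985
[(array([ 0.5413, -0.0078,  0.0475]), 0.55)]
plate 5691 (np.float32(-4.6677017), (563.7418823242188, -10.330787658691406), (40.08406066894531, 82.62496185302734)) 0.023604175183501663
fin 3461 (np.float32(-6.711754), (542.976806640625, -6.079690933227539), (18.57158088684082, 30.670560836791992)) 0.06479201775680941
```

```bash
python3 -m crank '[[[-4,0,0],[0,0,0],1],[[-8,0,0],[0,0,0],1],[[-12,0,0],[0,0,0],1],[[-16,0,0],[0,0,0],1]]' 40
python3 -m crank '[[[-8,0,0],[0,0,0],1],[[-16,0,0],[0,0,0],1],[[-24,0,0],[0,0,0],1],[[-31,0,0],[0,0,0],1],[[-31,0,0],[0,0,0],1]]' 40
python3 -c "
from h import *
wlook('gauge_4_grip',.01,.035)
scn('gauge_4_grip','s4')"
```

```text
time: 38.62
tcp_pos: [0.5606, -0.01, 0.0598]
eef_rot: [-0.0, 0.041, 0.999, 0.0]
ft_force: [-2.8, 0.4, 5.0]
finger_gap: 0.13
finger_force: 59.1
time: 39.25
tcp_pos: [0.593, -0.0127, 0.0599]
eef_rot: [0.001, 0.041, 0.999, 0.0]
ft_force: [1.6, 0.1, 0.1]
finger_gap: 0.129
finger_force: 58.7
t 39.25 tcp [ 0.593  -0.0127  0.0599] F [1.6 0.1 0.1] gap 0.1286551804093489
[(array([ 0.5884, -0.0111,  0.0411]), 0.84)]
plate 4018 (np.float32(-4.704895), (582.3948974609375, -11.825128555297852), (39.92806625366211, 22.616436004638672)) 0.023613678893433493
fin 3383 (np.float32(-4.1671295), (590.9697265625, -12.220844268798828), (12.460489273071289, 30.448246002197266)) 0.06476066137805649
tcp [ 0.5922 -0.0126  0.0599] F [ 0.5 -0.4  0.3]
scene [(array([ 0.5907, -0.0137,  0.0467]), 0.74)]
  behind 60 0 
  behind 70 0 
  behind 80 11 0.0249
  behind 90 17 0.0255
  behind 100 1 0.024
top [(array([7.797e-01, 2.150e-01, 1.000e-04]), 0.59), (array([0.5531, 0.2404, 0.0344]), 0.54)]
  behind 60 0 
  behind 70 0 
  behind 80 0 
  behind 90 0 
  behind 100 0
```

View pics/s4.png

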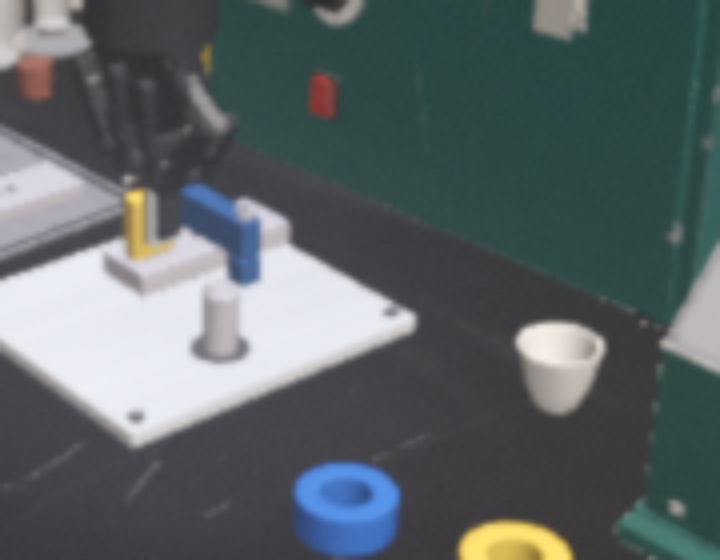

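Yellow (15 mm) passed as well: its plate is visible behind the bar at (265,215). I'll return it and try red.

```bash
python3 -m crank '[[[25,0,0],[0,0,0],1],[[50,0,0],[0,0,0],1],[[77,0,0],[0,0,0],1],[[77,5,-40],[0,0,0],1],[[75,40,-70],[0,0,0],1],[[72,95,-70],[0,0,-0.02],1],[[68,150,-70],[0,0,-0.04],1],[[64,205,-70],[0,0,-0.06],1],[[60,260,-70],[0,0,-0.08],1],[[55,315,-70],[0,0,-0.0925],1],[[51,368,-70],[0,0,-0.0925],1],[[51,373,-50],[0,0,-0.0925],1],[[51,373,-15],[0,0,-0.0925],1],[[51,373,4],[0,0,-0.0925],1],[[51,373,9],[0,0,-0.0925],1],[[51,373,9],[0,0,-0.0925],1],[[51,373,9],[0,0,-0.0925],0.6],[[51,373,9],[0,0,-0.0925],0.4],[[51,373,9],[0,0,-0.0925],0.4],[[51,373,9],[0,0,-0.0925],0.4]]' 60
python3 -m crank '[[[0,0,-55],[0,0,0],0.3],[[5,-5,-100],[0,0,0],0],[[45,-60,-112],[0,0,-0.02],0],[[80,-110,-112],[0,0,-0.04],0],[[120,-165,-112],[0,0,-0.061],0],[[159,-217,-112],[0,0,-0.061],0],[[159,-217,-112],[0,0,-0.061],0],[[159,-217,-112],[0,0,-0.061],0],[[159,-217,-112],[0,0,-0.061],0]]'
python3 - <<'E'
from h import *
c,P=wlook('gauge_5_grip',.013,.024,'w5')
c=imaging.camera('top'); 
for t in ['gauge_1_grip','gauge_2_grip','gauge_3_grip','gauge_4_grip']: print(t,[(np.round(d['position'],4),round(d['conf'],2)) for d in nets.pinpoint(t,'top')[:2]])
E
```

```text
time: 42.1
tcp_pos: [0.5713, 0.3634, 0.0509]
eef_rot: [0.0, -0.005, 1.0, 0.0]
ft_force: [-0.1, -0.0, -0.5]
finger_gap: 0.602
finger_force: 0.0
time: 43.22
tcp_pos: [0.4159, 0.1459, 0.1632]
eef_rot: [0.001, -0.036, 0.999, 0.0]
ft_force: [-1.0, 0.2, -0.0]
finger_gap: 1.0
finger_force: 0.0
t 43.225 tcp [0.4159 0.1459 0.1632] F [-1.   0.2 -0. ] gap 0.9999357539302983
[(array([0.4171, 0.1373, 0.0381]), 0.87)]
plate 6601 (np.float32(4.485565), (453.28033447265625, 142.8555908203125), (110.1053695678711, 40.00706100463867)) 0.016642398314775486
fin 1052 (np.float32(4.154579), (418.1812438964844, 140.25453186035156), (29.724605560302734, 11.803852081298828)) 0.057838321157215704
gauge_1_grip [(array([0.4224, 0.3633, 0.0291]), 0.8)]
gauge_2_grip [(array([0.5556, 0.1413, 0.0279]), 0.94)]
gauge_3_grip [(array([0.5558, 0.2389, 0.034 ]), 0.67)]
gauge_4_grip [(array([0.5713, 0.3665, 0.0378]), 0.8)]
```

View pics/w5.png

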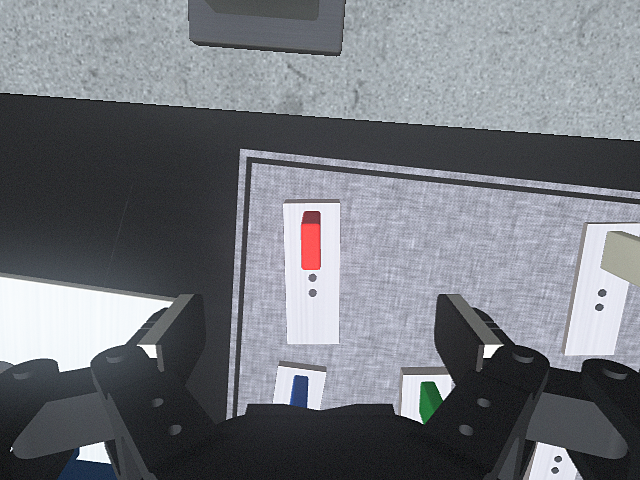

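The red fin is at (312,240), and everything on the mat is flat.

```bash
python3 -m crank '[[[-2,-6,60],[0,0,0],0.3],[[-2,-6,100],[0,0,0],0.4],[[-2,-6,112],[0,0,0],0.5],[[-2,-6,112],[0,0,0],0.7],[[-2,-6,112],[0,0,0],1],[[-2,-6,112],[0,0,0],1],[[-2,-6,112],[0,0,0],1],[[-2,-6,112],[0,0,0],1],[[-2,-6,112],[0,0,0],1]]' 80
python3 -m crank '[[[0,0,-25],[0,0,0],1],[[0,-20,-40],[0,0,0.03],1],[[0,-65,-40],[0,0,0.06],1],[[-10,-110,-40],[0,0,0.1],1],[[-45,-145,-40],[0,0,0.159],1],[[-82,-153,-40],[0,0,0.159],1],[[-85,-153,-40],[0,0,0.159],1],[[-85,-153,-25],[0,0,0.159],1],[[-85,-153,-13],[0,0,0.159],1],[[-85,-153,-11],[0,0,0.159],1],[[-85,-153,-11],[0,0,0.159],0.75],[[-85,-153,-11],[0,0,0.159],0.75],[[-85,-153,-11],[0,0,0.159],0.75],[[-85,-153,-11],[0,0,0.159],0.75],[[-85,-153,-11],[0,0,0.159],1],[[-85,-153,-11],[0,0,0.159],1],[[-85,-153,-11],[0,0,0.159],1]]' 60
python3 - <<'E'
from h import *
c,P=wlook('gauge_5_grip',.01,.036)
E
```

```text
time: 44.75
tcp_pos: [0.418, 0.1394, 0.0521]
eef_rot: [0.001, -0.036, 0.999, 0.0]
ft_force: [-1.4, 0.4, 7.2]
finger_gap: 0.126
finger_force: 80.1
time: 46.88
tcp_pos: [0.5126, -0.0076, 0.0618]
eef_rot: [0.0, 0.044, 0.999, 0.0]
ft_force: [-0.1, -0.7, -0.7]
finger_gap: 0.13
finger_force: 58.5
t 46.875 tcp [ 0.5126 -0.0076  0.0618] F [-0.1 -0.7 -0.7] gap 0.1296461379125924
[(array([ 0.5123, -0.0129,  0.0491]), 0.68)]
plate 5632 (np.float32(-4.830353), (531.684814453125, -9.239677429199219), (40.148319244384766, 81.54779052734375)) 0.02657035617226046
fin 3598 (np.float32(6.6289825), (511.01348876953125, -5.712502479553223), (31.122779846191406, 23.749855041503906)) 0.06786582446205502
```

```bash
python3 -m crank '[[[-6,0,0],[0,0,0],1],[[-12,0,0],[0,0,0],1],[[-14,0,0],[0,0,0],1],[[-15,0,0],[0,0,0],1],[[-16,0,0],[0,0,0],1],[[-17,0,0],[0,0,0],1]]' 40
python3 -m crank '[[[-1,0,0],[0,0,0],1],[[-2,0,0],[0,0,0],1]]' 40
python3 -m crank '[[[-1,0,0],[0,0,0],1],[[-2,0,0],[0,0,0],1]]' 40
```

```text
time: 47.78
tcp_pos: [0.5294, -0.0092, 0.0618]
eef_rot: [-0.0, 0.044, 0.999, -0.0]
ft_force: [-0.8, -0.1, 1.7]
finger_gap: 0.132
finger_force: 59.1
time: 48.02
tcp_pos: [0.5315, -0.0093, 0.0618]
eef_rot: [0.0, 0.044, 0.999, -0.0]
ft_force: [-3.1, -0.3, 2.1]
finger_gap: 0.133
finger_force: 59.1
time: 48.28
tcp_pos: [0.5335, -0.0095, 0.0618]
eef_rot: [-0.0, 0.044, 0.999, -0.0]
ft_force: [-2.2, -0.0, 1.5]
finger_gap: 0.132
finger_force: 59.1
```

```bash
python3 -c "
from h import *
wlook('gauge_5_grip',.01,.036)"
```

```text
t 48.275 tcp [ 0.5335 -0.0095  0.0618] F [-2.2 -0.   1.5] gap 0.13174119097835457
[(array([ 0.5299, -0.0108,  0.0457]), 0.89)]
plate 5557 (np.float32(-4.9944), (552.3884887695312, -11.357938766479492), (39.91559600830078, 80.9554443359375)) 0.026580496401361342
fin 3517 (np.float32(-3.5866623), (532.2677001953125, -6.34854793548584), (18.623117446899414, 30.307838439941406)) 0.0677635326620306
```

Not stopped yet, so I'll go on by small steps.

```bash
python3 -m crank '[[[-1,0,0],[0,0,0],1],[[-2,0,0],[0,0,0],1]]' 40
python3 -m crank '[[[-1,0,0],[0,0,0],1],[[-2,0,0],[0,0,0],1]]' 40;python3 -m crank '[[[-1,0,0],[0,0,0],1],[[-1,0,0],[0,0,0],1]]' 40
```

```text
time: 48.68
tcp_pos: [0.5345, -0.0096, 0.0618]
eef_rot: [-0.001, 0.044, 0.999, 0.0]
ft_force: [-7.2, 1.2, 8.5]
finger_gap: 0.13
finger_force: 59.7
time: 48.92
tcp_pos: [0.5345, -0.0096, 0.0617]
eef_rot: [-0.003, 0.044, 0.999, 0.0]
ft_force: [-13.3, 1.5, 15.2]
finger_gap: 0.132
finger_force: 60.8
time: 49.18
tcp_pos: [0.5346, -0.0096, 0.0618]
eef_rot: [-0.003, 0.044, 0.999, 0.0]
ft_force: [-14.9, 1.2, 16.1]
finger_gap: 0.133
finger_force: 61.1
```

Red runs against the bar: the position held at x = 0.5346 while the force rose to 15 N. So the gate lies between 15 and 18 mm and the yellow sleeve is the one to fit. I'll return red and then look at the shaft from above.

```bash
python3 -m crank '[[[8,0,0],[0,0,0],1],[[26,0,0],[0,0,0],1],[[27,0,-20],[0,0,0],1],[[50,10,-32],[0,0,0],1],[[95,30,-32],[0,0,-0.04],1],[[120,60,-32],[0,0,-0.08],1],[[133,100,-32],[0,0,-0.12],1],[[133,135,-32],[0,0,-0.159],1],[[133,138,-32],[0,0,-0.159],1],[[133,138,-10],[0,0,-0.159],1],[[133,138,5],[0,0,-0.159],1],[[133,138,9],[0,0,-0.159],1],[[133,138,9],[0,0,-0.159],1],[[133,138,9],[0,0,-0.159],0.6],[[133,138,9],[0,0,-0.159],0.4],[[133,138,9],[0,0,-0.159],0.4],[[133,138,9],[0,0,-0.159],0.4]]' 60
python3 -m crank '[[[0,0,-55],[0,0,0],0.3],[[0,-5,-100],[0,0,0],0],[[-30,-60,-113],[0,0,0.05],0],[[-60,-110,-113],[0,0,0.1],0],[[-90,-165,-113],[0,0,0.157],0],[[-115,-215,-113],[0,0,0.157],0],[[-124,-250,-113],[0,0,0.157],0],[[-124,-250,-113],[0,0,0.157],0],[[-124,-250,-113],[0,0,0.157],0],[[-124,-250,-113],[0,0,0.157],0]]'
cat >> h.py <<'E'
def circ(P,xy,lo,hi,rad):
    m=(P[...,2]>lo)&(P[...,2]<hi)&(np.hypot(P[...,0]-xy[0],P[...,1]-xy[1])<rad)
    q=(P[m][:,:2]*1000).astype(np.float32); print('circle',len(q),cv2.minEnclosingCircle(q),'rect',cv2.minAreaRect(q)[:2],'zmax',np.percentile(P[m][:,2],98).round(4))
E
python3 - <<'E'
from h import *
c,P=wlook('shaft_foot',.0,.012,'w6')
circ(P,(.561,-.102),.043,.06,.03); circ(P,(.561,-.102),.048,.06,.03)
circ(P,(.561,-.102),.015,.06,.03)
c=imaging.camera('top')
for t in ['gauge_5_grip','sleeve_4_center','sleeve_2_center','sleeve_3_center']: print(t,[(np.round(d['position'],4),round(d['conf'],2)) for d in nets.pinpoint(t,'top')[:2]])
E
```

```text
time: 51.3
tcp_pos: [0.4181, 0.1393, 0.053]
eef_rot: [0.0, -0.036, 0.999, 0.0]
ft_force: [0.1, 0.9, 0.6]
finger_gap: 0.598
finger_force: 0.0
time: 52.55
tcp_pos: [0.559, -0.1002, 0.1658]
eef_rot: [-0.0, 0.042, 0.999, 0.0]
ft_force: [-0.2, 1.0, 0.1]
finger_gap: 1.004
finger_force: 0.0
t 52.55 tcp [ 0.559  -0.1002  0.1658] F [-0.2  1.   0.1] gap 1.0039544022571576
[(array([ 0.5646, -0.0985,  0.0082]), 0.66)]
circle 687 ((562.6867065429688, -100.94007110595703), 9.908905982971191) rect ((562.6704711914062, -100.91954040527344), (19.457366943359375, 19.045818328857422)) zmax 0.0498
circle 286 ((562.4974365234375, -101.04634857177734), 7.060297012329102) rect ((562.4396362304688, -100.85617065429688), (12.979228973388672, 13.406683921813965)) zmax 0.05
circle 947 ((562.56982421875, -100.95406341552734), 10.019804954528809) rect ((562.516357421875, -101.0145034790039), (19.570228576660156, 19.153030395507812)) zmax 0.0497
gauge_5_grip [(array([0.4144, 0.1425, 0.0371]), 0.59)]
sleeve_4_center [(array([ 0.5127, -0.3479,  0.0158]), 0.63)]
sleeve_2_center [(array([ 0.4989, -0.2545,  0.0124]), 0.57)]
sleeve_3_center [(array([ 0.4192, -0.3632,  0.01  ]), 0.5)]
```

View pics/w6.png

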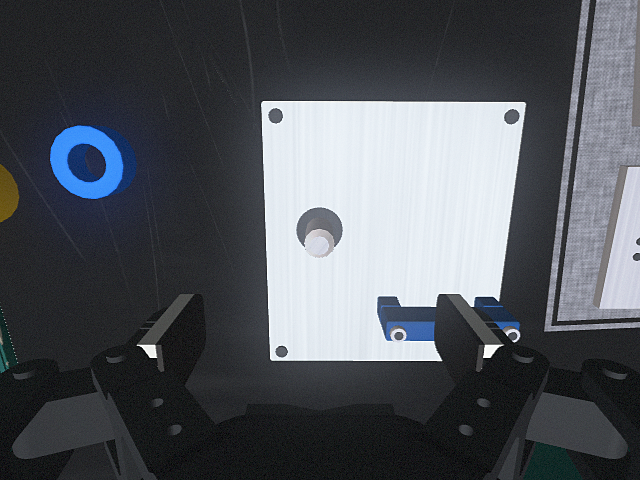

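The shaft top is at (319,240). It measures 19.5 mm wide and 50 mm high, as it should.

```bash
python3 -m crank '[[[10,-55,0],[0,0,0],0.2],[[15,-115,0],[0,0,0],0.2],[[20,-175,0],[0,0,0],0.2],[[24,-235,0],[0,0,0],0.2],[[24,-252,0],[0,0,0],0.2],[[24,-252,0],[0,0,0],0.2],[[24,-252,0],[0,0,0],0.2],[[24,-252,0],[0,0,0],0.2]]' 50
python3 - <<'E'
from h import *
c,P=wlook('sleeve_4_center',.0,.022,'w7')
circ(P,(.514,-.349),.023,.035,.04)
E
```

```text
time: 53.95
tcp_pos: [0.5144, -0.3487, 0.1659]
eef_rot: [-0.0, 0.042, 0.999, 0.0]
ft_force: [1.3, 1.2, -0.5]
finger_gap: 0.799
finger_force: 0.0
t 53.95 tcp [ 0.5144 -0.3487  0.1659] F [ 1.3  1.2 -0.5] gap 0.799097135326478
[(array([ 0.5169, -0.3432,  0.0119]), 0.7)]
plate 538 (np.float32(-36.7983), (505.3886413574219, -346.0232849121094), (37.49488067626953, 37.32141876220703)) 0.012024965412160304
circle 2930 ((513.7888793945312, -344.7763977050781), 24.939207077026367) rect ((513.7513427734375, -344.7978515625), (48.916385650634766, 48.94677734375)) zmax 0.027
```

View pics/w7.png

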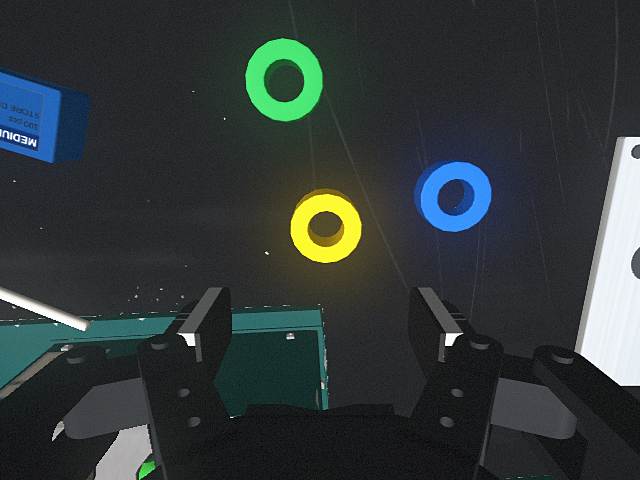

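The yellow ring is at (326,228), with a teal device corner near (322,308). I'll check clearance before going down.

Run:
```python
from h import *
p,r,o=pose(); c=imaging.camera('wrist'); M=np.eye(4); M[:3,:3]=r.as_matrix(); M[:3,3]=p
P=cloud(c,M@c['tool_from_camera']); v,u=np.mgrid[:480,:640]
Q=P.reshape(-1,3)
for nm,q in [('wrist',Q[((v<400)&~((u>130)&(u<240)&(v>285)&(v<400))).ravel()]),('top',cloud(imaging.camera('top')).reshape(-1,3))]:
    for lo,hi in [(.015,.05),(.05,.09),(.09,.14),(.14,.4)]:
        k=(q[:,2]>lo)&(q[:,2]<hi)&(q[:,1]>-.43)&(q[:,1]<-.29)&(q[:,0]>.543)&(q[:,0]<.75)
        if k.sum()>5: print(nm,lo,k.sum(),'xmin',np.percentile(q[k][:,0],1).round(3),'ymax',np.percentile(q[k][:,1],99).round(3))
```

```text
wrist 0.015 3992 xmin 0.576 ymax -0.353
wrist 0.05 3085 xmin 0.591 ymax -0.357
wrist 0.09 676 xmin 0.591 ymax -0.357
top 0.015 340 xmin 0.578 ymax -0.354
top 0.05 233 xmin 0.592 ymax -0.357
top 0.09 559 xmin 0.592 ymax -0.357
top 0.14 1531 xmin 0.617 ymax -0.359
```

```bash
python3 -m crank '[[[1,4,60],[0,0,0],0.15],[[1,4,110],[0,0,0],0.15],[[1,4,138],[0,0,0],0.15],[[1,4,141],[0,0,0],0.15],[[1,4,141],[0,0,0],0.3],[[1,4,141],[0,0,0],0.4],[[1,4,141],[0,0,0],1],[[1,4,141],[0,0,0],1],[[1,4,141],[0,0,0],1],[[1,4,141],[0,0,0],1],[[1,4,141],[0,0,0],1]]' 50
python3 -m crank '[[[0,0,-3],[0,0,0],1],[[0,0,-30],[0,0,0],1],[[0,0,-70],[0,0,0],1],[[0,0,-70],[0,0,0],1],[[0,0,-70],[0,0,0],1]]' 50
python3 - <<'E'
from h import *
c,P=wlook('sleeve_4_center',.0,.022,'w8')
p=pose()[0]; circ(P,p[:2],p[2]-.03,p[2]+.02,.032)
m=None
for x in nets.regions_of('sleeve_4_center','wrist')[:1]:
    q=P[x['pixels']]; print(len(q),np.percentile(q[:,2],[2,50,98]).round(4)); top=q[q[:,2]>np.percentile(q[:,2],98)-.004]; print(cv2.minEnclosingCircle((top[:,:2]*1000).astype(np.float32)))
E
```

```text
time: 55.58
tcp_pos: [0.5147, -0.3471, 0.0271]
eef_rot: [0.002, 0.043, 0.999, -0.001]
ft_force: [-1.1, 0.9, 5.4]
finger_gap: 0.575
finger_force: 51.3
time: 56.2
tcp_pos: [0.5133, -0.3463, 0.0949]
eef_rot: [0.0, 0.043, 0.999, -0.0]
ft_force: [0.5, 0.2, -0.8]
finger_gap: 0.572
finger_force: 51.8
t 56.2 tcp [ 0.5133 -0.3463  0.0949] F [ 0.5  0.2 -0.8] gap 0.5716807883331217
[(array([ 0.5135, -0.346 ,  0.0802]), 0.68)]
fin 15361 (np.float32(-44.030685), (512.0996704101562, -346.28515625), (49.14626693725586, 49.729248046875)) 0.09446601150612127
circle 19592 ((507.3813781738281, -345.3249816894531), 30.858051300048828) rect ((511.47125244140625, -347.5787353515625), (58.31186294555664, 49.783451080322266)) zmax 0.1093
15449 [0.0704 0.093  0.0945]
((492.62542724609375, -343.82965087890625), 44.7736701965332)
```

View pics/w8.png

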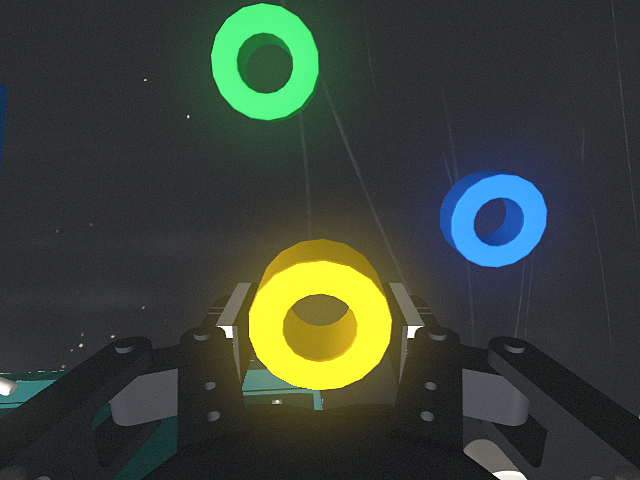

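The yellow sleeve is held squarely at (320,325). I'll take it over the shaft.

```bash
python3 -m crank '[[[-5,30,-8],[0,0,0],1],[[-10,80,-8],[0,0,0],1],[[-15,130,-8],[0,0,0],1],[[-20,180,-8],[0,0,0],1],[[-25,225,-8],[0,0,0],1],[[-29,247,-8],[0,0,0],1],[[-29,249,-8],[0,0,0],1],[[-29,249,-8],[0,0,0],1],[[-29,249,-8],[0,0,0],1]]' 50
python3 - <<'E'
from h import *
c,P=wlook('sleeve_4_center',.0,.022,'w9')
t,r,o=pose()
hsv=cv2.cvtColor(c['image'],cv2.COLOR_RGB2HSV)
m=(abs(hsv[...,0].astype(int)-29)<6)&(hsv[...,1]>150)&(abs(P[...,2]-(t[2]-.0005))<.004)
q=(P[m][:,:2]*1000).astype(np.float32)
print('sleeve',len(q),cv2.minEnclosingCircle(q),cv2.fitEllipse(cv2.convexHull(q)),np.median(P[m][:,2]))
s=np.array(cv2.fitEllipse(cv2.convexHull(q))[0])/1000
circ(P,(.5626,-.101),.042,.055,.014)
print('tcp->sleeve',s-t[:2]); go([.5626-(s[0]-t[0]),-.1010-(s[1]-t[1]),t[2]],-4.8)
E
```

```text
time: 57.52
tcp_pos: [0.5632, -0.1017, 0.1025]
eef_rot: [-0.0, 0.044, 0.999, -0.0]
ft_force: [0.6, -0.2, 0.3]
finger_gap: 0.566
finger_force: 51.9
t 57.525 tcp [ 0.5632 -0.1017  0.1025] F [ 0.6 -0.2  0.3] gap 0.5658560503991807
[(array([ 0.5648, -0.0964,  0.0871]), 0.93)]
fin 15315 (np.float32(-29.327194), (561.89892578125, -101.51776123046875), (49.0390625, 49.514892578125)) 0.10211724549374962
sleeve 10279 ((561.115234375, -106.80144500732422), 29.662796020507812) ((562.0191040039062, -104.1913070678711), (48.10435485839844, 55.65622329711914), 166.69859313964844) 0.10103050007297762Traceback (most recent call last):
  File "<stdin>", line 9, in <module>
  File "h.py", line 52, in circ
    q=(P[m][:,:2]*1000).astype(np.float32); print('circle',len(q),cv2.minEnclosingCircle(q),'rect',cv2.minAreaRect(q)[:2],'zmax',np.percentile(P[m][:,2],98).round(4))
                                                                                                                                 ~~~~~~~~~~~~~^^^^^^^^^^^^^^
    return _quantile_unchecked(
        a, q, axis, out, overwrite_input, method, keepdims, weights)
    return _ureduce(a,
                    func=_quantile_ureduce_func,
    ...<5 lines>...
                    overwrite_input=overwrite_input,
                    method=method)
    r = func(a, **kwargs)
    result = _quantile(arr,
                       quantiles=q,
    ...<2 lines>...
                       out=out,
                       weights=wgt)
    slices_having_nans = np.isnan(arr[-1, ...])
                                  ~~~^^^^^^^^^
IndexError: index -1 is out of bounds for axis 0 with size 0
```

View pics/w9.png

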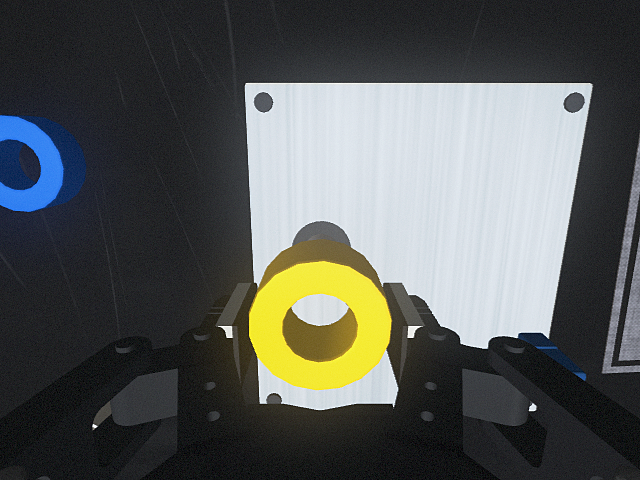

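The sleeve centre is within 1 mm of the shaft axis. I'll lower it in steps.

```bash
python3 -m crank '[[[-0.7,0.5,15],[0,0,0],1],[[-0.7,0.5,22],[0,0,0],1],[[-0.7,0.5,26],[0,0,0],1],[[-0.7,0.5,30],[0,0,0],1],[[-0.7,0.5,34],[0,0,0],1]]' 50
python3 -m crank '[[[0,0,5],[0,0,0],1],[[0,0,10],[0,0,0],1]]' 50
```

```text
time: 58.3
tcp_pos: [0.5645, -0.1002, 0.0687]
eef_rot: [0.0, 0.043, 0.999, -0.0]
ft_force: [0.3, -0.5, -0.2]
finger_gap: 0.571
finger_force: 51.9
time: 58.55
tcp_pos: [0.5644, -0.1003, 0.0586]
eef_rot: [0.0, 0.043, 0.999, -0.0]
ft_force: [0.4, 0.6, -0.2]
finger_gap: 0.569
finger_force: 51.9
```

```bash
python3 -m crank '[[[0,0,8],[0,0,0],1],[[0,0,16],[0,0,0],1],[[0,0,19],[0,0,0],1],[[0,0,20],[0,0,0],1],[[0,0,20],[0,0,0],1]]' 50
python3 -m crank '[[[0,0,0],[0,0,0],0.35],[[0,0,0],[0,0,0],0.15],[[0,0,0],[0,0,0],0.15],[[0,0,0],[0,0,0],0.15],[[0,0,-30],[0,0,0],0.15],[[0,0,-80],[0,0,0],0.15],[[0,0,-130],[0,0,0],0.15],[[40,-60,-160],[0,0,0],0.15],[[40,-90,-160],[0,0,0],0.15],[[40,-90,-160],[0,0,0],0.15],[[40,-90,-160],[0,0,0],0.15]]' 50
python3 - <<'E'
from h import *
p,r,o=pose(); c=imaging.camera('wrist'); M=np.eye(4); M[:3,:3]=r.as_matrix(); M[:3,3]=p
P=cloud(c,M@c['tool_from_camera']); hsv=cv2.cvtColor(c['image'],cv2.COLOR_RGB2HSV)
m=(abs(hsv[...,0].astype(int)-29)<6)&(hsv[...,1]>150)&(np.hypot(P[...,0]-.5626,P[...,1]+.101)<.035)&(P[...,2]>.03)
q=P[m]; print('sleeve top z',np.percentile(q[:,2],[5,50,95]).round(4),cv2.minEnclosingCircle((q[:,:2]*1000).astype(np.float32)))
c=imaging.camera('top'); cv2.imwrite('pics/topf.png',cv2.resize(c['image'][190:330,150:470],None,fx=2.5,fy=2.5)[...,::-1]); P=cloud(c)
for t in ['mat','gauge_1_grip','gauge_2_grip','gauge_3_grip','gauge_4_grip','gauge_5_grip','sleeve_2_center','sleeve_3_center','crucible','lab_timer']: print(t,[(np.round(d['position'],4),round(d['conf'],2)) for d in nets.pinpoint(t,'top')[:2]])
E
```

```text
time: 59.18
tcp_pos: [0.5644, -0.1003, 0.0389]
eef_rot: [0.0, 0.043, 0.999, 0.0]
ft_force: [-0.1, 0.6, -0.2]
finger_gap: 0.574
finger_force: 51.9
time: 60.55
tcp_pos: [0.5166, -0.1863, 0.1985]
eef_rot: [-0.0, 0.043, 0.999, 0.0]
ft_force: [0.4, 0.2, 0.2]
finger_gap: 0.85
finger_force: 0.0
sleeve top z [0.0343 0.0354 0.0366] ((563.2594604492188, -100.35425567626953), 24.519289016723633)
mat [(array([ 0.5241,  0.2507, -0.0036]), 0.96)]
gauge_1_grip [(array([0.4199, 0.3635, 0.0273]), 0.97)]
gauge_2_grip [(array([0.5541, 0.1404, 0.0291]), 0.89)]
gauge_3_grip [(array([0.5518, 0.237 , 0.0365]), 0.88)]
gauge_4_grip [(array([0.5699, 0.3643, 0.0382]), 0.77)]
gauge_5_grip [(array([0.4177, 0.1442, 0.0374]), 0.72), (array([ 7.779e-01,  2.165e-01, -6.000e-04]), 0.57)]
sleeve_2_center [(array([0.553 , 0.2372, 0.0348]), 0.41)]
sleeve_3_center [(array([ 0.4192, -0.3626,  0.0126]), 0.57)]
crucible []
lab_timer [(array([ 0.7791,  0.2189, -0.002 ]), 0.78)]
```

View pics/topf.png

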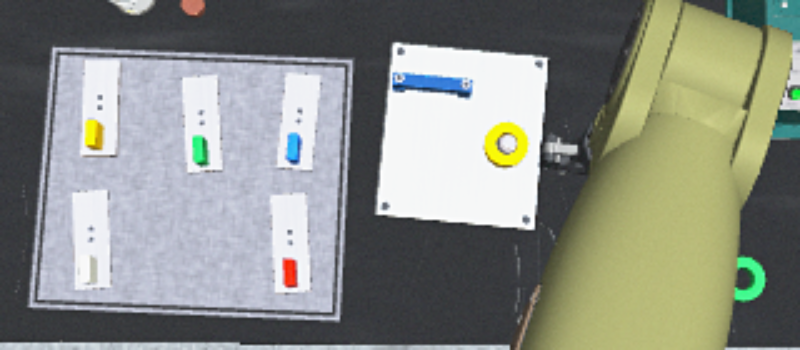

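The yellow sleeve is down on the bed around the shaft at (507,145), and all five gauges lie flat inside the mat.

```bash
python3 -c "
from h import *
print(finish_job())"
```

```text
the job is handed in; nothing more can be done
None
```

The job is handed in: the white 6 mm, blue 9 mm, green 12 mm and yellow 15 mm gauges passed and the red 18 mm gauge was stopped, so the gate is between 15 and 18 mm high. The yellow sleeve is on the shaft, down on the bed, and all five gauges lie flat on the mat, fins up.

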